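# Show which adapter in the calibration case lacks its dust cap

## Task

The wooden calibration case on the bench stands with its lid half open. Push the lid gently right back until it leans open past upright, and leave it so; then show a workmate which adapter was put away without its red dust cap, by holding your fingertips a centimetre or two straight above its middle for two seconds, and after that show the loose red cap on the bench that belongs on it in the same way. The bare parts must stay clean and in place: touch, move or lift no adapter and no cap, point this closely at none of the other adapters or the black cap on the way, and leave the torque wrench and the pen alone.

Things in the scene. Friction and masses are not known exactly. Their poses are not given: they have to be found in the camera images.
- kit: wooden calibration case, fixed: 182 mm (its x) by 322 mm (its y), lower half 53 mm high, foam face 44 mm above the bench; origin under its centre, x towards the hinge (away from the robot), y left, z up. Of six pockets (58 x 27 mm) in a row 41 mm behind the centre four hold an adapter. Four small fixed parts in the front row have small red caps of their own, top at 53 mm: not meant.
- lid_hinge (a point): middle of the lid's hinge line, at the upper rear edge of the lower half of the case, 52.6 mm above the bench; the hinge line runs along the case's y; this point's x points away from the robot like the case's.
- lid_edge (a point): middle of the lid's free edge, 174.5 mm from the hinge line; moves with the lid (322 mm wide, 28 mm deep, hollow below). Half open, it is the lid's part nearest to the robot: fingertips reaching 10 to 20 mm below it from the front can push it back; behind it the lid's top slopes up, so lean the hand back or it meets the slope. It swings on a circle round the hinge, at its highest 227 mm above the bench.
- kit_lid (a joint): angle of the case's lid, rad: 0 shut, 1.57 upright, stop at 1.92 leaning back. Starts at 0.65 to 1.0. The stiff hinge holds the lid wherever it is left; it takes about 5 to 8 N at the free edge to move it.
- bare_adapter_center (a point): coaxial adapter in a rear pocket of the case's black foam: silvery knurled nut 20 mm across, axis along the case's x, narrower threaded end towards the robot; the only one without a cap: its brass-coloured thread is in sight; 42 mm long. Point: its centre, half-way along and up; its top is 10 mm above, about level with the foam. Loose. Which adapter lies in which pocket changes; neighbours are 47 mm apart.
- capped_adapter_1_center (a point): coaxial adapter in a rear pocket of the case's black foam: silvery knurled nut 20 mm across, axis along the case's x, narrower threaded end towards the robot; its threaded end is hidden under a red cap 20 mm across; about 45 mm long with it. Point: its centre, half-way along and up; its top is 10 mm above, about level with the foam. Loose. Which adapter lies in which pocket changes; neighbours are 47 mm apart.
- capped_adapter_2_center (a point): coaxial adapter in a rear pocket of the case's black foam: silvery knurled nut 20 mm across, axis along the case's x, narrower threaded end towards the robot; its threaded end is hidden under a red cap 20 mm across; about 45 mm long with it. Point: its centre, half-way along and up; its top is 10 mm above, about level with the foam. Loose. Which adapter lies in which pocket changes; neighbours are 47 mm apart.
- capped_adapter_3_center (a point): coaxial adapter in a rear pocket of the case's black foam: silvery knurled nut 20 mm across, axis along the case's x, narrower threaded end towards the robot; its threaded end is hidden under a red cap 20 mm across; about 45 mm long with it. Point: its centre, half-way along and up; its top is 10 mm above, about level with the foam. Loose. Which adapter lies in which pocket changes; neighbours are 47 mm apart.
- red_cap_center (a point): loose red plastic cap, 20 mm across its lip, 17 mm high, standing on the bench to the right of the case; this point is its centre, half-way up.
- black_cap: loose black rubber cap, 21 mm across, 18 mm high, standing on the bench to the right of the case; origin at the centre of its underside. Not the one wanted.
- torque_wrench: small torque spanner, 156 mm long, 24 mm wide, 15 mm high, lying on the bench in front of the case, to the right; origin under its middle. Leave it alone.
- pen: white pen, 128 mm long, 13 mm thick, lying on the bench to the left of the case; origin under its middle. Leave it alone.

How it is judged:
On the way, in this order (a step that is already met when the one before it is completed fails the run):
1. the lid is pushed back past upright (value of joint kit_lid above 1.6 rad), for 0.3 s.
2. the fingertips stay just above the adapter without a cap, the lid open (horizontal distance between the grasp point and bare_adapter_center below 0.018 m and z of the grasp point in the frame of bare_adapter_center below 0.06 m and value of joint kit_lid above 1.6 rad), for 1.5 s.
3. the fingertips stay just above the loose red cap (horizontal distance between the grasp point and red_cap_center below 0.018 m and z of the grasp point in the frame of red_cap_center below 0.06 m), for 1.5 s.
At the end, for the whole second after the job is handed in: The lid stands open at more than 1.6 rad and at rest; all four adapters and the red cap are within 6 mm of where they were (value of joint kit_lid above 1.6 rad and velocity of joint kit_lid below 0.05 rad/s and distance of each of bare_adapter_center, capped_adapter_1_center, capped_adapter_2_center, capped_adapter_3_center, red_cap_center from where it was at the start of the episode below 0.006 m); the robot touches nothing.
It fails at once if the robot touches an adapter or a cap (contact force between any of the fingers, the arm and bare_adapter above 0.5 N or contact force between any of the fingers, the arm and capped_adapter_1 above 0.5 N or contact force between any of the fingers, the arm and capped_adapter_2 above 0.5 N or contact force between any of the fingers, the arm and capped_adapter_3 above 0.5 N or contact force between any of the fingers, the arm and red_cap above 0.5 N or contact force between any of the fingers, the arm and black_cap above 0.5 N).
It fails at once if the fingertips point closely at an adapter that has its cap, or at the black cap ((horizontal distance between the grasp point and capped_adapter_1_center below 0.012 m and z of the grasp point in the frame of capped_adapter_1_center below 0.06 m) or (horizontal distance between the grasp point and capped_adapter_2_center below 0.012 m and z of the grasp point in the frame of capped_adapter_2_center below 0.06 m) or (horizontal distance between the grasp point and capped_adapter_3_center below 0.012 m and z of the grasp point in the frame of capped_adapter_3_center below 0.06 m) or (horizontal distance between the grasp point and black_cap below 0.012 m and z of the grasp point in the frame of black_cap below 0.068 m)).
It fails at once if an adapter or the red cap is moved or lifted (distance of any of bare_adapter_center, capped_adapter_1_center, capped_adapter_2_center, capped_adapter_3_center, red_cap_center from where it was at the start of the episode above 0.01 m).
It fails at once if the black cap, the torque wrench or the pen is disturbed (distance of any of black_cap, torque_wrench, pen from where it was at the start of the episode above 0.01 m).
It fails at once if the lid is flung open instead of pushed (velocity of joint kit_lid above 3 rad/s).
It also fails if it takes over 58 s, if anything falls off the work surface, if the arm or the gripper's body presses on something with over 40 N, if the wrist force passes 120 N, or if a joint passes its speed limit or range.

## Robot

A 7-joint arm with a two-finger parallel gripper is mounted at the origin on a cart in front of the work surface, level with it; the furniture and walls round the work are solid. World frame = base frame: x ahead of the robot, y to its left, z up, the work surface at z = 0. Lengths are in m, angles in rad, forces in N, time in s.
With the tool pointing down it reaches from about 0.4 to 0.85 m from the base axis. Payload 10.4 kg.
Tool frame: the origin (TCP) lies on the mounting face of the last link; the fingertips stand 173 mm ahead of it and the grasp point (between the pads) lies 155 mm ahead of it (manip.tip_extent is the distance from the TCP to the fingertips, in m); z points along the fingers, y is the line along which they close (so a half turn about z gives the same grasp; the last joint's range is limited). The gripper opens to 85 mm and grips with 20 to 120 N. Pads are 22 mm wide; open, the fingers measure 114 mm over their backs; the gripper's body (76 mm by 85 mm) begins 54 mm behind the grasp point. The pads swing forward as they close: fully open they stand 13 mm farther back than shut.
Start: joints at [1.081, 0.332, -0.065, 1.46, 0.022, 1.35, -0.088], TCP at [0.281, -0.558, 0.405] pointing down, gripper open.
Joint ranges: [-2.6, 2.6], [-0.5, 2.12], [-1.47, 1.34], [0.16, 2.42], [-1.27, 4.41], [0.06, 2.06], [-2.6, 2.6]. Speed limits (rad/s): [2.22, 2.22, 2.79, 2.79, 3.14, 3.14, 3.14].

## Interface

Orientations are given as a unit quaternion [x, y, z, w].
In Python, from workcell import manip gives the robot as it stands.
- The arm moves only by the tool move_arm, never from a script. Its argument "plan" is one flat list of numbers, 7 for each row, row after row: the turn, a rotation vector about the tool's x, y, z in rad, then the shift along the tool's x, y, z in m, then the finger opening in m, from 0 to 0.0854. In form: [ax, ay, az, dx, dy, dz, gripper, ax, ay, az, dx, dy, dz, gripper, ...]. A call has 1 to 12 rows; each row is the pose to reach, as a shift and turn from the pose commanded when the call began, along the tool's axes at that moment; what a row does not reach only later rows make up. A row lasts 1/8 s, in which the tool goes at most 62.5 mm and 10.7 degrees, less where a joint would pass 70% of its speed; a pose out of reach is approached as far as the arm can. A call with a gripper value outside its range is refused whole. The fingers move at their own pace and stop on an object; "squeeze" is the grip in N (left out, the last holds). Time passes only in rows, so rows that repeat a pose let the fingers close. It gives the time, the measured TCP pose, the force, the opening and the grip force at its end, in the units of the state.
- manip.get_obs(): the state, without advancing time (a new reading comes with each control period).
- manip.camera(name): name is "side" or "top"; returns a dict with "color" (400x640x3 uint8, red, green, blue), "fx", "fy", "cx", "cy" (pixels), "dist" ([k1, k2, p1, p2, k3] as OpenCV has them; the pictures are not rectified), "cam_to_world" (4x4, takes a point from camera to world coordinates). Camera axes: x right, y down, z forward; pixel columns grow to the right and rows downward; lengths in m; the calibration is good to about 2 mm. A picture is of the moment at which its call begins. There is no depth.
- manip.hand_in(): hands the job in; it is judged then, once.
Trained networks look in a picture, given as the dict that the camera call returned (one of the last four; its "shot" number tells which), for a name from the list of things; names that differ only in an ending like _2 or _b are one class to them, and where a whole thing is asked for, a point or a joint stands for the part that bears it (a point fixed in the world has none). Each returns a list of dicts, best first, with "conf" (0 to 1); they miss things now and then, are a little off and sometimes report something else, mostly with a low value. They report only what shows in the picture. A call takes as long as a camera call.
- manip.look_for(picture, label): "position" ([x, y, z] in m, in the coordinates of the camera as it stood for that picture, good to about 4 mm: the middle of the surface that is visible of it).
- manip.silhouettes(picture, label): "pixels" (400x640 bool, what is visible of it).
- manip.tip_of(picture, label): "position" ([x, y, z] in m, in the coordinates of the camera as it stood for that picture, good to about 4 mm: a listed point, or the origin of a listed thing).
The state is a dict: "clock": time; "joint_pos": joint angles; "joint_velocities": joint speeds; "tau": joint torques, N m; "position": TCP position; "ee_rot": TCP orientation; "ft_force": force on the tool from outside, world axes, zero at the start; "torque": the same for the moment, N m; "grip_width": opening from 0.0 (shut) to 1.0 (fully open); "grasp_force": force on a finger pad.
Only numpy, scipy, OpenCV 4.12 (cv2) and the standard library are available. Lean on these libraries where they do the work, as an engineer would, in place of code of your own. Each camera call takes 0.05 s, during which the arm holds its last target. There are 200 camera calls.

## Working session

There is one attempt and no reset: what is moved stays moved. The work goes in short steps, Python scripts to look and compute and a tool call to move; the robot and the scene stay as the last step left them, time stands still between calls to the robot, and variables do not carry over. Pictures are saved under pics/ and viewed, at most 10 in all, crops included, and the job is handed in when it is done.

Besides the shell and the picture viewer there is one more tool, called after ">>>" as name(argument=value, ...), one argument or row to a line, values as JSON. move_arm: Moves the arm, as the interface text tells. Its arguments: {"type":"object","properties":{"plan":{"type":"array","items":{"type":"number"}},"squeeze":{"type":"number"}},"required":["plan"]}

```bash
mkdir -p pics; cat > h.py <<'E'
import numpy as np, cv2
from workcell import manip
def w(c,p): return (c["cam_to_world"]@np.r_[p,1])[:3]
E
python3 - <<'E'
from h import *
o=manip.get_obs(); print(o["clock"],o["position"],o["ee_rot"],o["grip_width"],manip.tip_extent)
for n in("top","side"):
    c=manip.camera(n); cv2.imwrite(f"pics/{n}0.png",c["color"][:,:,::-1])
    print(n,c["cam_to_world"][:3,3].round(3))
    for l in("kit","lid_hinge","lid_edge","bare_adapter_center","capped_adapter_1_center","red_cap_center","black_cap","torque_wrench","pen"):
        print(l,[(round(d["conf"],2),w(c,d["position"]).round(3).tolist()) for d in manip.tip_of(c,l)][:5])
E
```

```text
0.0 [ 0.28122282 -0.55801683  0.40392443] [ 9.72886818e-01  2.31280628e-01 -1.82450866e-04 -6.91033532e-04] 1.000051310789336 0.1734
top [0.081 0.103 1.097]
kit [(0.58, [0.505, 0.125, -0.0]), (0.54, [0.325, -0.207, 0.002])]
lid_hinge [(0.73, [0.595, 0.118, 0.054])]
lid_edge [(0.96, [0.503, 0.127, 0.199])]
bare_adapter_center [(0.69, [0.553, 0.15, 0.035])]
capped_adapter_1_center [(0.57, [0.544, 0.105, 0.031])]
red_cap_center [(0.6, [0.42, -0.316, 0.012])]
black_cap [(0.44, [0.623, -0.329, 0.002])]
torque_wrench [(0.84, [0.326, -0.209, 0.0])]
pen []
side [-0.406  0.061  1.104]
kit [(0.59, [0.506, 0.127, 0.002])]
lid_hinge [(0.98, [0.597, 0.117, 0.056]), (0.75, [0.556, 0.15, 0.036])]
lid_edge [(0.67, [0.381, 0.387, 0.001]), (0.62, [0.502, 0.127, 0.197])]
bare_adapter_center [(0.39, [0.558, 0.147, 0.037])]
capped_adapter_1_center []
red_cap_center []
black_cap []
torque_wrench [(0.29, [0.556, 0.149, 0.035])]
pen [(0.72, [0.382, 0.386, 0.0])]
```

View pics/top0.png

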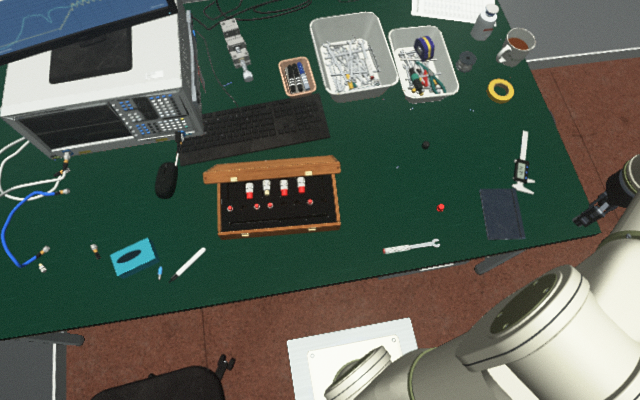

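View pics/side0.png

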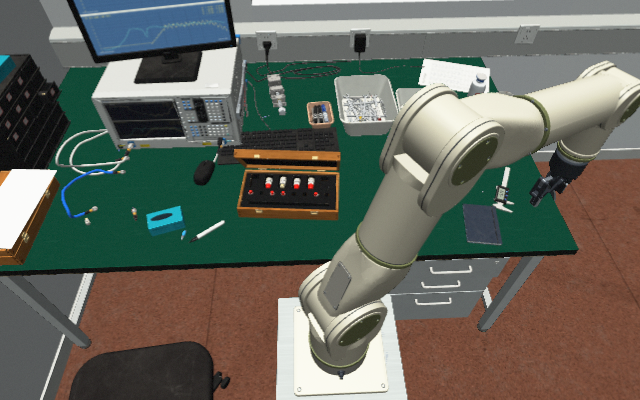

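The top view shows the half-open case, with adapters near columns 250, 267, 284 and 301 at row 188. The bare one looks like the second, at column 267. The loose red cap is at (440,208) and the black one at (425,145). I'll zoom in and check the positions with rays.

```bash
cat >> h.py <<'E'
def ray(c,u,v,z):
    K=np.array([[c["fx"],0,c["cx"]],[0,c["fy"],c["cy"]],[0,0,1]])
    n=cv2.undistortPoints(np.array([[[u,v]]],float),K,np.array(c["dist"],float))[0,0]
    T=c["cam_to_world"]; d=T[:3,:3]@np.r_[n,1]; o=T[:3,3]
    return o+d*(z-o[2])/d[2]
E
python3 - <<'E'
from h import *
c=manip.camera("top"); cv2.imwrite("pics/crop.png",cv2.resize(c["color"][145:245,200:345,::-1],None,fx=5.4,fy=5.4,interpolation=cv2.INTER_CUBIC))
for l,z in(("bare_adapter_center",.04),("capped_adapter_1_center",.04),("red_cap_center",.0085),("black_cap",.012)):
    for d in manip.silhouettes(c,l)[:4]:
        v,u=np.nonzero(d["pixels"]); print(l,round(d["conf"],2),u.mean().round(1),v.mean().round(1),len(u),ray(c,u.mean(),v.mean(),z).round(3))
    print(l,[(round(d["conf"],2),w(c,d["position"]).round(3).tolist()) for d in manip.tip_of(c,l)])
E
```

```text
bare_adapter_center [(0.43, [0.549, 0.152, 0.031])]
capped_adapter_1_center [(0.43, [0.546, 0.103, 0.03])]
red_cap_center 0.44 440.0 207.2 44 [ 0.423 -0.318  0.008]
red_cap_center [(0.46, [0.421, -0.316, 0.011]), (0.34, [0.328, -0.207, 0.0])]
black_cap [(0.54, [0.623, -0.331, 0.001])]
```

View pics/crop.png

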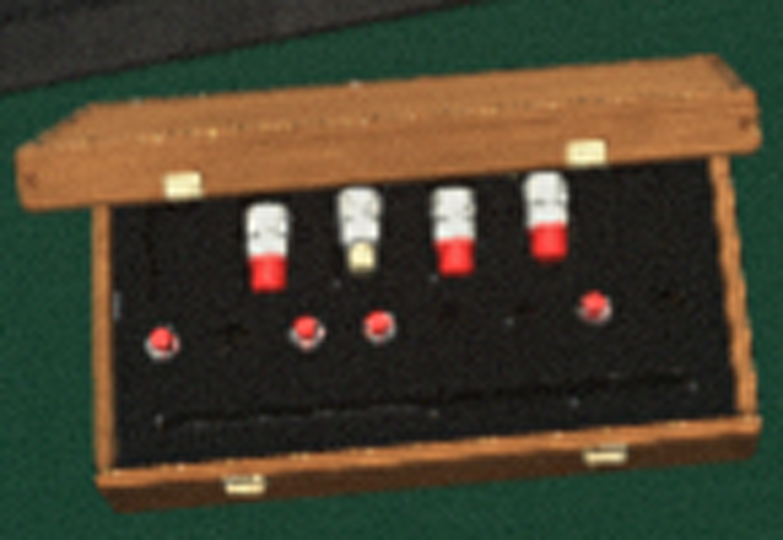

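The crop confirms that the second adapter from the left is bare, with its brass thread showing at crop (360,255). It's centred near full-image pixel (266.7,187). Next I'll plan the approach.

```bash
cat >> h.py <<'E'
from scipy.spatial.transform import Rotation as Ro
def goal(tip,t,psi=-.09,L=.1734):
    z=np.array([np.sin(t)*np.cos(psi),np.sin(t)*np.sin(psi),-np.cos(t)]); y=np.array([np.sin(psi),-np.cos(psi),0])
    return np.array(tip)-L*z, Ro.from_matrix(np.c_[np.cross(y,z),y,z])
def rows(goals,p=None,R=None):
    o=manip.get_obs(); p=o["position"] if p is None else p; R=Ro.from_quat(o["ee_rot"]) if R is None else R
    for g,G in goals: print(np.r_[(R.inv()*G).as_rotvec(),R.inv().apply(g-p)].round(3).tolist(), "tcp",g.round(3))
E
python3 - <<'E'
from h import *
a=goal((.46,-.2,.26),.35); b=goal((.42,.125,.2),.35); c=goal((.455,.125,.183),.35)
rows([a]); print(); rows([b,c],*a)
E
```

```text
[-0.097, 0.341, 0.551, 0.27, -0.271, -0.018] tcp [ 0.401 -0.195  0.423]

[0.0, 0.0, 0.0, -0.085, -0.32, 0.033] tcp [0.361 0.13  0.363]
[0.0, 0.0, 0.0, -0.059, -0.323, 0.061] tcp [0.396 0.13  0.346]
```

>>> move_arm(
  plan=[-0.024,0.085,0.138,0.054,-0.054,-0.004,0,-0.049,0.17,0.275,0.108,-0.108,-0.007,0,-0.073,0.256,0.413,0.162,-0.163,-0.011,0,-0.097,0.341,0.551,0.216,-0.217,-0.014,0,-0.097,0.341,0.551,0.27,-0.271,-0.018,0,-0.097,0.341,0.551,0.27,-0.271,-0.018,0,-0.097,0.341,0.551,0.27,-0.271,-0.018,0,-0.097,0.341,0.551,0.27,-0.271,-0.018,0],
)

```text
clock: 2.45
position: [0.4004, -0.1946, 0.423]
ee_rot: [0.984, -0.044, 0.174, 0.008]
ft_force: [0.4, -0.3, -0.5]
grip_width: 0.001
grasp_force: 0.0
```

>>> move_arm(
  plan=[0,0,0,-0.015,-0.055,0.006,0,0,0,0,-0.03,-0.11,0.012,0,0,0,0,-0.045,-0.165,0.018,0,0,0,0,-0.06,-0.22,0.024,0,0,0,0,-0.075,-0.275,0.03,0,0,0,0,-0.085,-0.32,0.033,0,0,0,0,-0.085,-0.32,0.033,0,0,0,0,-0.059,-0.323,0.061,0,0,0,0,-0.059,-0.323,0.061,0],
)

```text
clock: 3.58
position: [0.3965, 0.1278, 0.3448]
ee_rot: [0.984, -0.046, 0.173, 0.007]
ft_force: [-0.4, -0.4, 0.3]
grip_width: 0.007
grasp_force: 0.0
```

```bash
python3 - <<'E'
from h import *
o=manip.get_obs(); R=Ro.from_quat(o["ee_rot"]); print(o["position"],o["ft_force"],"tip",o["position"]+R.apply([0,0,.1734]))
ims=[manip.camera(n) for n in("top","side")]
cv2.imwrite("pics/pre.png",np.hstack([cv2.resize(i["color"][110:260,180:380,::-1],(400,300)) for i in ims]))
for c in ims: print([(round(d["conf"],2),w(c,d["position"]).round(3).tolist()) for d in manip.tip_of(c,"lid_edge")][:2])
H=np.array([.596,.118,.0526])
gs=[]
for th in (1.0,1.1,1.2,1.3,1.4,1.5,1.6,1.7,1.8,1.85):
    e=H+.1745*(-np.cos(th)*np.array([.996,-.09,0])+np.array([0,0,np.sin(th)]))
    gs.append(goal(e+[-.022+.0,0,-.015],.35))
rows(gs)
E
```

```text
[0.39652935 0.12777607 0.3448141 ] [-0.38420992 -0.35055991  0.32445044] tip [0.45544394 0.12273257 0.18180737]
[]
[]
[0.0, -0.0, -0.001, 0.025, -0.005, 0.007] tcp [0.421 0.132 0.347]
[0.0, -0.0, -0.001, 0.042, -0.005, 0.004] tcp [0.436 0.13  0.356]
[0.0, -0.0, -0.001, 0.059, -0.005, 0.003] tcp [0.452 0.129 0.363]
[0.0, -0.0, -0.001, 0.077, -0.005, 0.003] tcp [0.468 0.128 0.369]
[0.0, -0.0, -0.001, 0.094, -0.005, 0.006] tcp [0.485 0.126 0.372]
[0.0, -0.0, -0.001, 0.111, -0.005, 0.01] tcp [0.502 0.124 0.375]
[0.0, -0.0, -0.001, 0.127, -0.005, 0.015] tcp [0.52  0.123 0.375]
[0.0, -0.0, -0.001, 0.143, -0.005, 0.023] tcp [0.537 0.121 0.374]
[0.0, -0.0, -0.001, 0.158, -0.005, 0.031] tcp [0.554 0.12  0.37 ]
[0.0, -0.0, -0.001, 0.165, -0.005, 0.036] tcp [0.563 0.119 0.368]
```

View pics/pre.png

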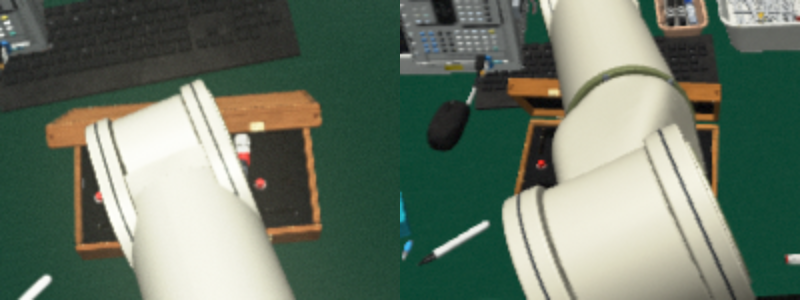

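The pictures show the arm covering the middle of the lid, which hasn't moved. The tip is in front of the edge, so I'll push gently along the arc.

>>> move_arm(
  plan=[0,0,0,0.013,-0.003,0.004,0,0,0,0,0.025,-0.005,0.006,0,0,0,0,0.034,-0.005,0.005,0,0,0,0,0.042,-0.005,0.004,0,0,0,0,0.051,-0.005,0.003,0,0,0,0,0.059,-0.005,0.003,0,0,0,0,0.068,-0.005,0.003,0,0,0,0,0.077,-0.005,0.003,0,0,0,0,0.086,-0.005,0.005,0,0,0,0,0.094,-0.005,0.006,0,0,0,0,0.094,-0.005,0.006,0],
)

```text
clock: 5.15
position: [0.4861, 0.1268, 0.372]
ee_rot: [0.984, -0.044, 0.174, 0.007]
ft_force: [0.2, -0.4, 0.2]
grip_width: -0.002
grasp_force: 0.0
```

```bash
python3 - <<'E'
from h import *
o=manip.get_obs(); R=Ro.from_quat(o["ee_rot"]); print(o["position"],o["ft_force"],"tip",o["position"]+R.apply([0,0,.1734]))
ims=[manip.camera(n) for n in("top","side")]
cv2.imwrite("pics/mid.png",np.hstack([cv2.resize(i["color"][110:260,180:380,::-1],(400,300)) for i in ims]))
H=np.array([.596,.118,.0526])
gs=[]
for th in (1.4,1.5,1.6,1.7,1.8,1.85):
    e=H+.1745*(-np.cos(th)*np.array([.996,-.09,0])+np.array([0,0,np.sin(th)]))
    gs.append(goal(e+[-.022+.0,0,-.015],.35))
rows(gs)
E
```

```text
[0.48606014 0.12684757 0.37201892] [ 0.16483123 -0.36410747  0.20721103] tip [0.54529853 0.12186316 0.20912776]
[-0.001, -0.0, -0.0, -0.0, 0.001, -0.001] tcp [0.485 0.126 0.372]
[-0.001, -0.0, -0.0, 0.017, 0.001, 0.003] tcp [0.502 0.124 0.375]
[-0.001, -0.0, -0.0, 0.033, 0.001, 0.009] tcp [0.52  0.123 0.375]
[-0.001, -0.0, -0.0, 0.049, 0.001, 0.016] tcp [0.537 0.121 0.374]
[-0.001, -0.0, -0.0, 0.064, 0.001, 0.025] tcp [0.554 0.12  0.37 ]
[-0.001, -0.0, -0.0, 0.072, 0.001, 0.03] tcp [0.563 0.119 0.368]
```

View pics/mid.png

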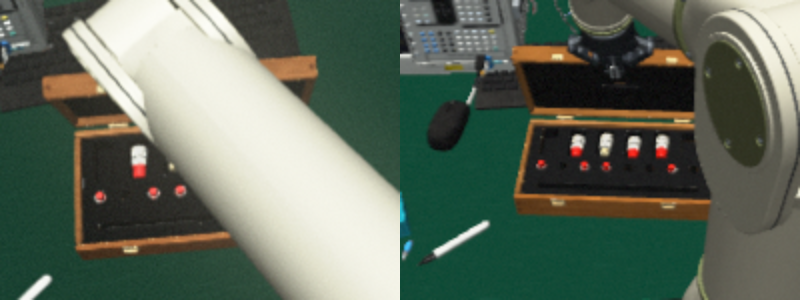

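The lid is nearly upright and the fingers are behind its rim at side crop (610,70). The bare adapter shows second from left at (606,145). I'll keep pushing.

>>> move_arm(
  plan=[0,0,0,0.009,0.001,0.001,0,0,0,0,0.017,0.001,0.003,0,0,0,0,0.025,0.001,0.006,0,0,0,0,0.033,0.001,0.009,0,0,0,0,0.041,0.001,0.012,0,0,0,0,0.049,0.001,0.016,0,0,0,0,0.057,0.001,0.02,0,0,0,0,0.064,0.001,0.025,0,0,0,0,0.072,0.001,0.03,0,0,0,0,0.072,0.001,0.03,0,0,0,0,0.072,0.001,0.03,0],
)

```text
clock: 6.62
position: [0.563, 0.1192, 0.3685]
ee_rot: [0.984, -0.044, 0.174, 0.008]
ft_force: [-0.8, -0.3, 0.3]
grip_width: -0.001
grasp_force: 0.0
```

```bash
python3 - <<'E'
from h import *
o=manip.get_obs(); R=Ro.from_quat(o["ee_rot"]); print(o["position"],o["ft_force"],"tip",o["position"]+R.apply([0,0,.1734]))
ims=[manip.camera(n) for n in("top","side")]
cv2.imwrite("pics/end.png",np.hstack([cv2.resize(i["color"][110:260,180:380,::-1],(400,300)) for i in ims]))
for c in ims: print([(l,round(d["conf"],2),w(c,d["position"]).round(3).tolist()) for l in("lid_edge","bare_adapter_center") for d in manip.tip_of(c,l)][:4])
E
```

```text
[0.56303504 0.1191535  0.3684684 ] [-0.82698534 -0.27406578  0.29173231] tip [0.62230321 0.11390544 0.20559636]
[('lid_edge', 0.65, [0.635, 0.117, 0.224]), ('bare_adapter_center', 0.55, [0.556, 0.154, 0.033])]
[('lid_edge', 0.57, [0.636, 0.115, 0.221])]
```

View pics/end.png

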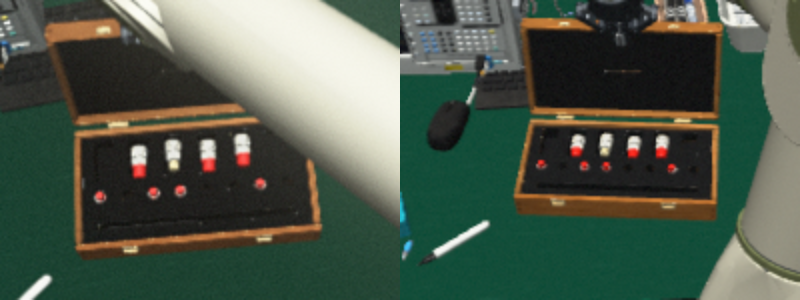

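```bash
python3 - <<'E'
from h import *
c=manip.camera("top"); print(ray(c,266.5,187,.04)); 
s=manip.camera("side"); print(ray(s,283,182.5,.04))
P=np.array([.551,.150,.079])
gs=[goal(P+[-.05,0,.14],.3,L=.155),goal(P+[0,0,.05],.3,L=.155),goal(P,.3,L=.155)]
rows(gs)
E
```

```text
[0.55306163 0.14892762 0.04      ]
[0.55071146 0.14752518 0.04      ]
[-0.0, -0.05, -0.0, -0.104, -0.025, -0.037] tcp [0.455 0.154 0.367]
[-0.0, -0.05, -0.0, -0.088, -0.03, 0.065] tcp [0.505 0.154 0.277]
[-0.0, -0.05, -0.0, -0.105, -0.03, 0.112] tcp [0.505 0.154 0.227]
```

>>> move_arm(
  plan=[0,0,0,-0.035,0,-0.013,0,0,-0.025,0,-0.07,-0.01,-0.025,0,0,-0.05,0,-0.104,-0.025,-0.037,0,0,-0.05,0,-0.104,-0.026,-0.037,0,0,-0.05,0,-0.096,-0.028,0.014,0,0,-0.05,0,-0.088,-0.03,0.065,0,0,-0.05,0,-0.094,-0.03,0.081,0,0,-0.05,0,-0.1,-0.03,0.097,0,0,-0.05,0,-0.105,-0.03,0.112,0,0,-0.05,0,-0.105,-0.03,0.112,0,0,-0.05,0,-0.105,-0.03,0.112,0,0,-0.05,0,-0.105,-0.03,0.112,0],
)

```text
clock: 8.52
position: [0.5061, 0.1544, 0.2278]
ee_rot: [0.988, -0.045, 0.15, 0.006]
ft_force: [-1.0, -0.1, 0.7]
grip_width: -0.002
grasp_force: 0.0
```

```bash
python3 - <<'E'
from h import *
o=manip.get_obs(); R=Ro.from_quat(o["ee_rot"]); print(o["position"],o["ft_force"],"grasp",o["position"]+R.apply([0,0,.155]))
ims=[manip.camera(n) for n in("top","side")]
cv2.imwrite("pics/pt.png",np.hstack([cv2.resize(i["color"][110:260,180:380,::-1],(400,300)) for i in ims]))
for c in ims: print([(l,round(d["conf"],2),w(c,d["position"]).round(3).tolist()) for l in("lid_edge","bare_adapter_center") for d in manip.tip_of(c,l)][:4])
E
```

```text
[0.50610116 0.15438482 0.22777477] [-1.02707158 -0.134736    0.72187788] grasp [0.55186036 0.15035917 0.07973798]
[('lid_edge', 0.83, [0.636, 0.116, 0.224]), ('lid_edge', 0.62, [0.509, 0.123, 0.001])]
[('lid_edge', 0.58, [0.633, 0.117, 0.223]), ('bare_adapter_center', 0.38, [0.554, 0.15, 0.037])]
```

View pics/pt.png

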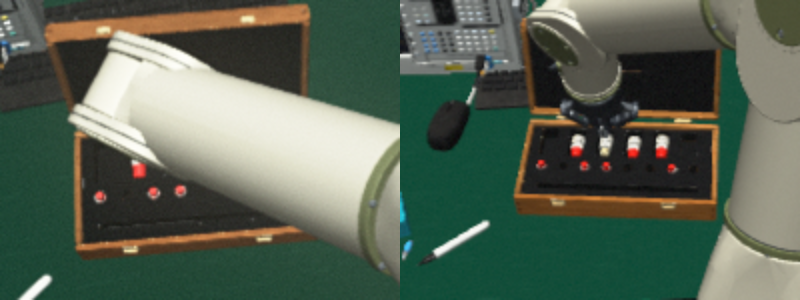

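The side view shows the closed fingertips right above the bare adapter, second from left at crop (604,140), and the lid still leaning open. I'll hold here.

>>> move_arm(
  plan=[0,0,0,0,0,0,0,0,0,0,0,0,0,0,0,0,0,0,0,0,0,0,0,0,0,0,0,0,0,0,0,0,0,0,0,0,0,0,0,0,0,0,0,0,0,0,0,0,0,0,0,0,0,0,0,0,0,0,0,0,0,0,0,0,0,0,0,0,0,0,0,0,0,0,0,0,0,0,0,0,0,0,0,0],
)

```text
clock: 10.32
position: [0.5057, 0.1544, 0.2272]
ee_rot: [0.988, -0.044, 0.149, 0.007]
ft_force: [-0.4, -0.8, -0.2]
grip_width: -0.002
grasp_force: 0.0
```

>>> move_arm(
  plan=[0,0,0,0,0,0,0,0,0,0,0,0,0,0,0,0,0,0,0,0,0,0,0,0,0,0,0,0,0,0,0,0,0,0,0,0,0,0,0,0,0,0],
)

```text
clock: 11.08
position: [0.5058, 0.1544, 0.2272]
ee_rot: [0.988, -0.044, 0.149, 0.007]
ft_force: [0.1, 0.9, -0.9]
grip_width: 0.003
grasp_force: 0.0
```

```bash
python3 - <<'E'
from h import *
P=np.array([.551,.150,.079]); Q=np.array([.4215,-.317,.054])
a=goal(P+[-.06,-.02,.15],.3,L=.155)
rows([a, goal([.43,-.30,.2],.2,-.4,.155)]); print()
rows([goal(Q+[0,0,.05],.2,-.4,.155),goal(Q,.2,-.4,.155)],*goal([.43,-.30,.2],.2,-.4,.155))
E
```

```text
[-0.0, -0.0, 0.0, -0.011, 0.026, -0.16] tcp [0.445 0.134 0.377]
[-0.077, -0.099, 0.301, -0.024, 0.45, -0.138] tcp [ 0.402 -0.288  0.352]

[0.0, 0.0, 0.0, -0.02, 0.019, 0.094] tcp [ 0.393 -0.305  0.256]
[0.0, 0.0, 0.0, -0.03, 0.019, 0.143] tcp [ 0.393 -0.305  0.206]
```

>>> move_arm(
  plan=[0,0,0,-0.004,0.008,-0.053,0,0,0,0,-0.008,0.016,-0.106,0,0,0,0,-0.011,0.026,-0.16,0,-0.011,-0.014,0.043,-0.013,0.086,-0.157,0,-0.022,-0.028,0.086,-0.015,0.146,-0.154,0,-0.033,-0.042,0.129,-0.017,0.206,-0.151,0,-0.044,-0.057,0.172,-0.019,0.266,-0.148,0,-0.055,-0.071,0.215,-0.021,0.326,-0.145,0,-0.066,-0.085,0.258,-0.022,0.386,-0.142,0,-0.077,-0.099,0.301,-0.024,0.45,-0.138,0,-0.077,-0.099,0.301,-0.024,0.45,-0.138,0,-0.077,-0.099,0.301,-0.024,0.45,-0.138,0],
)

```text
clock: 12.58
position: [0.4021, -0.2877, 0.3516]
ee_rot: [0.975, -0.198, 0.098, 0.019]
ft_force: [-0.6, 1.1, -0.4]
grip_width: 0.001
grasp_force: 0.0
```

```bash
python3 - <<'E'
from h import *
Q=np.array([.4215,-.317,.054])
rows([goal(Q+[0,0,.05],.2,-.4,.155),goal(Q,.2,-.4,.155)])
for n in("top","side"):
  c=manip.camera(n); print([(l,round(d["conf"],2),w(c,d["position"]).round(3).tolist()) for l in("lid_edge","red_cap_center") for d in manip.tip_of(c,l)][:4])
E
```

```text
[-0.001, 0.0, -0.0, -0.02, 0.02, 0.093] tcp [ 0.393 -0.305  0.256]
[-0.001, 0.0, -0.0, -0.03, 0.02, 0.142] tcp [ 0.393 -0.305  0.206]
[('lid_edge', 0.73, [0.637, 0.116, 0.222]), ('red_cap_center', 0.49, [0.423, -0.32, 0.013])]
[('lid_edge', 0.78, [0.634, 0.119, 0.22]), ('red_cap_center', 0.62, [0.508, 0.128, 0.001]), ('red_cap_center', 0.54, [0.421, -0.316, 0.008])]
```

>>> move_arm(
  plan=[0,0,0,-0.01,0.01,0.046,0,0,0,0,-0.02,0.02,0.093,0,0,0,0,-0.024,0.02,0.11,0,0,0,0,-0.027,0.02,0.126,0,0,0,0,-0.03,0.02,0.142,0,0,0,0,-0.03,0.02,0.142,0,0,0,0,-0.03,0.02,0.142,0],
)

```text
clock: 13.75
position: [0.3935, -0.3061, 0.2074]
ee_rot: [0.975, -0.198, 0.098, 0.02]
ft_force: [-0.5, 0.1, 0.2]
grip_width: 0.002
grasp_force: 0.0
```

```bash
python3 - <<'E'
from h import *
o=manip.get_obs(); R=Ro.from_quat(o["ee_rot"]); print(o["position"],o["ft_force"],"grasp",o["position"]+R.apply([0,0,.155]))
ims=[manip.camera(n) for n in("top","side")]
cv2.imwrite("pics/cap.png",np.hstack([cv2.resize(i["color"][130:280,360:560,::-1],(400,300)) for i in ims]))
for c in ims: print([(l,round(d["conf"],2),w(c,d["position"]).round(3).tolist()) for l in("lid_edge","red_cap_center") for d in manip.tip_of(c,l)][:4])
E
```

```text
[ 0.39350055 -0.30609815  0.20740618] [-0.52116976  0.14070182  0.22402422] grasp [ 0.42203592 -0.31818159  0.05553544]
[('red_cap_center', 0.49, [0.421, -0.316, 0.01]), ('red_cap_center', 0.43, [0.544, 0.053, 0.036])]
[('lid_edge', 0.91, [0.633, 0.116, 0.222])]
```

View pics/cap.png

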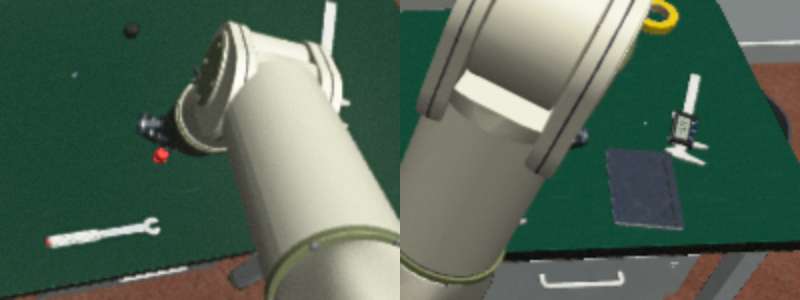

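The top view shows the fingertips just above the red cap, which is at crop (161,156). The offset between them fits the camera's perspective. I'll hold, then back off.

>>> move_arm(
  plan=[0,0,0,0,0,0,0,0,0,0,0,0,0,0,0,0,0,0,0,0,0,0,0,0,0,0,0,0,0,0,0,0,0,0,0,0,0,0,0,0,0,0,0,0,0,0,0,0,0,0,0,0,0,0,0,0,0,0,0,0,0,0,0,0,0,0,0,0,0,0,0,0,0,0,0,0,0,0,0,0,0,0,0,0],
)

```text
clock: 15.55
position: [0.393, -0.306, 0.2066]
ee_rot: [0.975, -0.198, 0.098, 0.02]
ft_force: [0.1, -0.2, -0.2]
grip_width: -0.004
grasp_force: 0.0
```

>>> move_arm(
  plan=[0,0,0,0,0,0,0,0,0,0,0,0,0,0,0,0,0,0,0,0,0,0,0,0,0,0,0,0,0,0,0,0,0,0,0,0,0,0,0,0,0,0,0,0,0,0,0,-0.04,0,0,0,0,0,0,-0.08,0,0,0,0,0,0,-0.12,0,0,0,0,0,0,-0.12,0,0,0,0,0,0,-0.12,0],
)

```text
clock: 16.92
position: [0.3709, -0.2967, 0.3238]
ee_rot: [0.975, -0.198, 0.098, 0.02]
ft_force: [0.2, -0.2, -0.6]
grip_width: 0.002
grasp_force: 0.0
```

```bash
python3 - <<'E'
from h import *
for n in("top","side"):
  c=manip.camera(n); print([(l,round(d["conf"],2),w(c,d["position"]).round(3).tolist()) for l in("lid_edge","red_cap_center","bare_adapter_center") for d in manip.tip_of(c,l)])
print(np.abs(manip.get_obs()["joint_velocities"]).max()); print(manip.hand_in())
E
```

```text
[('lid_edge', 0.63, [0.634, 0.117, 0.224]), ('lid_edge', 0.18, [0.329, -0.208, 0.003]), ('red_cap_center', 0.37, [0.421, -0.316, 0.013]), ('bare_adapter_center', 0.43, [0.554, 0.151, 0.032])]
[('lid_edge', 0.82, [0.635, 0.117, 0.223]), ('red_cap_center', 0.48, [0.422, -0.316, 0.006]), ('bare_adapter_center', 0.63, [0.507, 0.128, 0.003]), ('bare_adapter_center', 0.49, [0.557, 0.149, 0.033])]
0.0037069140531324793
the job is handed in; nothing more can be done
None
```

I pushed the lid back to about 1.8 rad, held the fingertips above the bare adapter (second from left) and then the loose red cap for about 2 s each, and handed the job in at about 17 s; no verdict was returned.

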